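# Check the mortise with the slot gauge

### The arm

A 6-joint arm with a two-finger parallel gripper is mounted at the origin on the work surface. World frame = base frame: x ahead of the robot, y to its left, z up, the work surface at z = 0. Lengths are in m, angles in rad, forces in N, time in s.
With the tool pointing down it reaches from about 0.3 to 0.875 m from the base axis. Payload 6.4 kg.
Tool frame: the origin (TCP) lies midway between the tips of the shut fingers; the grasp point (between the pads) lies ctrl.grip_point_offset behind it (ctrl.grip_point_offset is the distance from the TCP to the grasp point, in m); z points along the fingers, y is the direction in which the jaws open and shut (so a half turn about z gives the same grasp; the last joint's range is limited). The gripper opens to 85 mm and grips with 20 to 120 N. Pads are 22 mm wide; open, the fingers measure 114 mm over their backs; the gripper's body (76 mm by 85 mm) begins 54 mm behind the grasp point. The pads swing forward as they close: fully open they stand 13 mm farther back than shut.
Start: joints at [1.048, 0.181, 1.607, -0, 1.354, -0.206], TCP at [0.179, 0.546, 0.204] pointing down, gripper open.
Joint ranges: [-2.99, 2.99], [-0.89, 2.07], [0.3, 2.58], [-1.14, 4.28], [0, 2.63], [-3.12, 3.12]. Speed limits (rad/s): [2.57, 2.57, 3.01, 3.14, 3.14, 3.14].

### API

Orientations are given as a unit quaternion [w, x, y, z].
In Python, from bench import ctrl, viewer gives the robot as it stands.
- The arm moves only by the shell command python3 -m handwheel 'ROWS' [OPENING]. ROWS is JSON, a list of rows, each an object with "travel": the shift along the tool's x, y, z as a fraction of full scale, a list of three; "dr": the turn, a rotation vector about the tool's x, y, z as a fraction of full scale, a list of three. A call has 1 to 20 rows; each row shifts and turns the pose as measured when the row begins, along the tool's axes as they then stand; what a row does not reach is not made up. Full scale, the value 1, is 150 mm for a shift and 30 degrees for a turn. A row lasts 1/12 s, in which the tool goes at most 41.7 mm and 7.16 degrees, less where a joint would pass 70% of its speed; a pose out of reach is approached as far as the arm can. A call with a number of a shift or a turn outside -1 to 1 is refused whole. A call with a gripper value outside its range is refused whole. OPENING is the opening, from -1 (shut) to 1 (fully open), set as the call begins (- or left out, the last holds). The fingers move at their own pace and stop on an object; the grip force is fixed at half the most. Time passes only in rows, so rows that do not move let the fingers close. It gives the time, the measured TCP pose, the force and the opening at its end, in the units of the state.
- ctrl.get_obs(): the state, without advancing time (a new reading comes with each control period).
- viewer.camera(name): name is "scene" or "top" or "wrist"; returns the picture (420x560x3 uint8, red, green, blue); there is no depth.
- viewer.get_calibration(name): a dict with "camera_matrix" (3x3 intrinsics, pixels), "R" (3x3) and "t" (3): a world point X has camera coordinates R X + t. Camera axes: x right, y down, z forward; pixel columns grow to the right and rows downward; lengths in m; the calibration is good to about 2 mm. A picture is of the moment at which its call begins: read the wrist's pose just before it. get_calibration takes no time and is no camera call; for the wrist camera it gives the pose at the moment of the call.
- ctrl.hand_in(): hands the job in, once; it reports no verdict.
The state is a dict: "time_s": time; "q": joint angles; "dq": joint speeds; "joint_efforts": joint torques, N m; "eef_pos": TCP position; "eef_rot": TCP orientation; "wrist_force": force on the tool from outside, world axes, zero at the start; "torque": the same for the moment, N m; "opening": opening from 0.0 (shut) to 1.0 (fully open).
Only numpy, scipy, OpenCV 4.12 (cv2) and the standard library are available. Lean on these libraries where they do the work, as an engineer would, in place of code of your own. Each camera call takes 0.05 s, during which the arm holds its last target. There are 200 camera calls.

### The job

Take the flat-bladed slot gauge out of the tool rack and guide its blade, in your grip, into the long slot of the wooden workpiece on the sloping cradle, square to its face, until the gauge's shoulder sits on the wood. Then let go and leave it standing in the slot. Leave the awl in the rack, and the mallet, the brush and the wood blank where they lie.

Things in the scene. Friction and masses are not known exactly. Their poses are not given: they have to be found in the camera images.
- gauge: Loose slot gauge, 120 g, standing in a rack slot. Origin: centre of the shoulder's underside; z up the handle. Wooden handle 34 (x) x 14 mm (y), z 8 to 78 mm: hold by its flat sides. Steel shoulder bar 44 x 16 mm, z 0 to 8. Flat steel blade 22 mm wide (x), 5 thick (y), z 0 to -40, its last 6 mm only 16 x 3 mm. Same after a half turn about z.
- gauge_tip (a point): Middle of the gauge blade's tip, 40 mm below the gauge's origin.
- rack: Fixed dark wooden tool rack, 70 (x) x 200 (y) mm, 50 mm high, origin at its underside's centre. Two slots in its top, 28 (x) x 10 (y) mm, 46 mm deep, at y = +55 and -55 mm: one holds the gauge, the other the awl, either way round. The gauge's blade width lies along the rack's x.
- awl: Awl, loose, standing in the rack's other slot: round turned wooden handle up to 30 mm in diameter with a round steel collar 28 mm across; top 74 mm above its origin (the collar's underside, on the rack's top). Not to be used.
- cradle: Fixed plywood cradle, base 170 mm (x) by 130 mm (y), origin at the centre of its underside; it carries the workpiece, sloping 30 degrees, low edge towards its -x, which looks away from the robot. Rear edge of the slope about 150 mm high.
- workpiece: Fixed pale wooden block in the cradle, 120 (x) x 90 (y) x 55 mm. Origin: centre of the long slot's mouth, mid upper face, 115 mm above the bench; x up the slope, y level, z straight out of the face (30 deg from vertical, leaning to the cradle's -x, roughly away from the robot). Slot 26 (x) x 8 (y) mm, 46 mm deep along -z. Two 10 mm dowel holes 42 mm up-slope. Nothing stands above the face.
- mallet: Wooden mallet, loose on the far side of the bench, 66 mm high, 215 mm long along its x. Bystander; origin at the bench.
- brush: Bench brush lying on the far side of the bench. Bystander; origin on its underside.
- blank: Carved wood blank, 150 mm long along its x, up to 50 mm wide, 24 mm high, lying between the rack and the cradle. Bystander; origin on its underside.
Mind the look-alikes: they are no part of the job. Leave any blue look-alike of the gauge alone.

How it is judged:
On the way, in this order (a step that is already met when the one before it is completed fails the run):
1. the gauge is drawn clear of the rack, in the gripper (z of gauge_tip in the frame of rack above 0.053 m and contact force between the fingers and gauge above 0.5 N), for 0.1 s.
2. the blade has gone at least 20 mm into the long slot while still held in the gripper (z of gauge_tip in the frame of workpiece below -0.02 m and x of gauge_tip in the frame of workpiece between -0.007 and 0.007 m and y of gauge_tip in the frame of workpiece between -0.005 and 0.005 m and contact force between the fingers and gauge above 0.5 N), for 0.05 s.
At the end, for the whole second after the job is handed in: The gauge stands released and at rest in the workpiece's long slot, blade square to the face within 0.1 rad, the centre of its shoulder's underside within 3 mm of the face in height, within 6 mm of the slot's centre along the slope and 4 mm across it (z of gauge in the frame of workpiece between -0.003 and 0.003 m and x of gauge in the frame of workpiece between -0.006 and 0.006 m and y of gauge in the frame of workpiece between -0.004 and 0.004 m and angle between the z axis of gauge and the z axis of workpiece, either way round below 0.1 rad and angle between gauge's own z axis and vertical below 1 rad and linear speed of gauge below 0.01 m/s and contact force between the fingers and gauge below 0.01 N); the robot touches nothing.
It fails at once if the awl is disturbed (moved more than 15 mm) (distance of awl from where it was at the start of the episode above 0.015 m).
It fails at once if the mallet is pushed more than 20 mm (distance of mallet from where it was at the start of the episode above 0.02 m).
It fails at once if the brush is pushed more than 20 mm (distance of brush from where it was at the start of the episode above 0.02 m).
It fails at once if the wood blank is pushed more than 20 mm (distance of blank from where it was at the start of the episode above 0.02 m).
It also fails if it takes over 45 s, if anything falls off the work surface, if the arm or the gripper's body presses on something with over 40 N, if the wrist force passes 120 N, or if a joint passes its speed limit or range.

## Working session

There is one attempt and no reset: what is moved stays moved. The work goes in short steps, Python scripts to look and compute and a shell command to move; the robot and the scene stay as the last step left them, time stands still between calls to the robot, and variables do not carry over. Pictures are saved under pics/ and viewed, about 8 in all and at most 12, crops included, and the job is handed in when it is done.

```bash
mkdir -p pics; cat > h.py <<'E'
import numpy as np,cv2
from bench import ctrl,viewer
def snap(n,f):
    c=viewer.get_calibration(n); im=viewer.camera(n); cv2.imwrite('pics/'+f,im[:,:,::-1]); np.savez('pics/'+f+'.npz',**{k:np.array(v) for k,v in c.items()}); return im,c
def ray(c,u,v):
    K,R,t=[np.array(c[k]) for k in('camera_matrix','R','t')]
    return -R.T@t.ravel(), R.T@np.linalg.solve(K,[u,v,1])
def onz(c,u,v,z):
    o,d=ray(c,u,v); return o+d*(z-o[2])/d[2]
def proj(c,X):
    K,R,t=[np.array(c[k]) for k in('camera_matrix','R','t')]
    p=K@(R@np.array(X)+t.ravel()); return p[:2]/p[2]
E
python3 - <<'E'
from h import *
for n in('scene','top'):
    im,c=snap(n,n+'1.png'); print(n,np.array(c['camera_matrix']).round(1).tolist(),(-np.array(c['R']).T@np.array(c['t']).ravel()).round(3))
print(ctrl.get_obs(),ctrl.grip_point_offset)
E
```

```text
scene [[523.6, 0.0, 278.7], [0.0, 523.6, 211.5], [0.0, 0.0, 1.0]] [1.148 0.627 0.871]
top [[441.0, 0.0, 274.9], [0.0, 441.0, 212.1], [0.0, 0.0, 1.0]] [0.503 0.001 0.966]
{'time_s': 0.1, 'q': array([ 1.04770363e+00,  1.81487244e-01,  1.60792381e+00, -4.78732556e-06,
        1.35376365e+00, -2.06286271e-01]), 'dq': array([ 0.00117847, -0.00163551, -0.00138715, -0.00152497,  0.00223946,
        0.00032062]), 'joint_efforts': array([-1.81935047e-05, -4.45880735e+01, -3.52232730e+01, -3.15537454e-04,
        4.35317896e-03,  7.86433702e-06]), 'eef_pos': array([0.17883506, 0.54591724, 0.2031551 ]), 'eef_rot': array([-2.79942136e-04,  1.57741055e-01,  9.87480194e-01, -7.39834284e-04]), 'wrist_force': array([-0.50536345,  0.15077849,  0.04575737]), 'torque': array([ 0.05108209, -0.03252458, -0.00031601]), 'opening': 1.000049345475217} 0.0187
```

View pics/scene1.png

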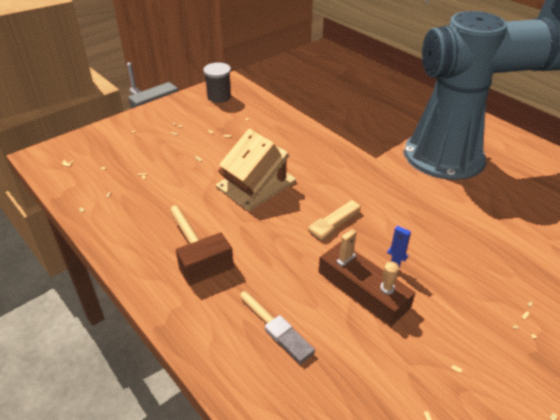

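View pics/top1.png

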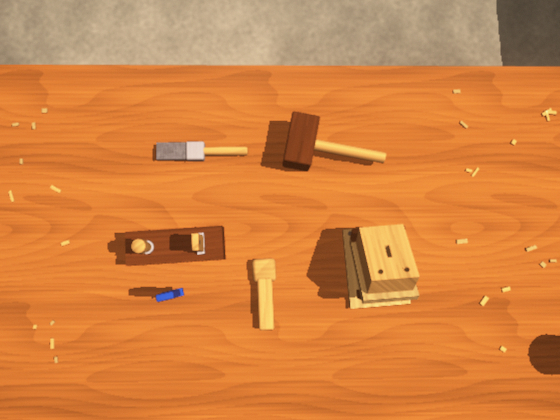

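The scene picture shows the rack with the gauge at (347,245) and the awl at (390,278), and a blue look-alike at (400,245). In the top picture the gauge is at (197,243), the awl at (140,246), and the cradle's slot near (389,252). I'll enlarge both areas.

```bash
python3 - <<'E'
from h import *
im=cv2.imread('pics/top1.png')
a=cv2.resize(im[215:275,115:235],None,fx=6,fy=6,interpolation=cv2.INTER_CUBIC)[:, :]
a=cv2.resize(im[218:272,112:232],(780,351),interpolation=cv2.INTER_CUBIC) #6.5x
cv2.imwrite('pics/c1.png',a)
b=cv2.resize(im[218:312,338:428],(563,588),interpolation=cv2.INTER_CUBIC) #6.255x
cv2.imwrite('pics/c2.png',b)
E
```

```text
(no output)
```

View pics/c1.png

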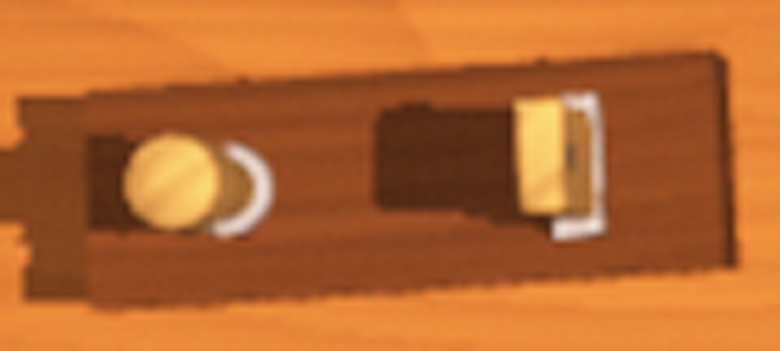

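View pics/c2.png

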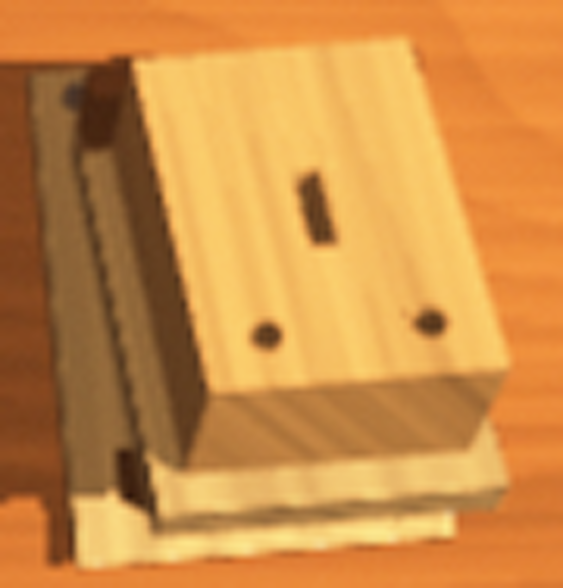

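Top crop: handle top centre at crop (540,156), with the rack corners clear. Workpiece crop: slot centre at (316,209), dowels at (266,336) and (430,322), and all four face corners visible. I'll fit the poses.

```bash
cat > fit.py <<'E'
from h import *
from scipy.optimize import least_squares
from scipy.spatial.transform import Rotation as Ro
c=dict(np.load('pics/top1.png.npz'))
def wpR(yaw): return (Ro.from_euler('z',yaw)*Ro.from_euler('y',-30,degrees=True)).as_matrix()
E
python3 - <<'E'
from fit import *
f=lambda p,s,o:np.array([o[0],o[1]])+(np.array(p)+.5)/s-.5
P1=lambda p:f(p,6.5,(112,218)); P2=lambda p:f(p,6.255,(338,218))
# workpiece
obs=[P2(p) for p in[(316.5,209),(266,336),(430,322),(133,62),(408,40),(507,372),(208,393),(308,175),(325,243)]]
def pts(sg): return [(0,0,0),(.042,-sg*.0,0)]
L=lambda d:np.array([(0,0,0),(.042,d,0),(.042,-d,0),(-.06,.045,0),(-.06,-.045,0),(.06,-.045,0),(.06,.045,0),(-.013,0,0),(.013,0,0)])
# yaw~pi: local +y -> world -y -> right in image
def res(q):
    l=L(q[3])*[1,-1,1]; X=l@wpR(q[2]).T+[q[0],q[1],.115]
    return np.concatenate([proj(c,x)-o for x,o in zip(X,obs)])
s=least_squares(res,[.4,-.25,np.pi,.025],x_scale=[.1,.1,.1,.01]); print('wp',s.x,s.fun.round(1))
print('slot only',onz(c,*obs[0],.115))
r=[onz(c,*P1(p),.05) for p in[(715,52),(728,267),(92,305),(88,93)]]
m=np.mean(r,0); print('rack ctr',m, 'len',np.linalg.norm((r[0]-r[3])),np.linalg.norm(r[0]-r[1]),'yaw of long axis',[np.arctan2(*(a-b)[[1,0]][::1]) for a,b in((r[3],r[0]),(r[2],r[1]))])
h=[onz(c,*P1(p),.128) for p in[(514,97),(560,97),(566,212),(520,215)]]
print('handle',np.mean(h,0),np.round(h,4).tolist())
print('awl',onz(c,*P1((172,182)),.124))
E
```

```text
wp [ 0.52433459 -0.23617971  3.20854962  0.02489994] [-0.3  0.1 -0.3 -0.2 -0.3  0.1  0.1 -0.2  0.4  0.1  0.6 -0.2  0.3  0.1
 -0.5 -0.2 -0.1  0.4]
slot only [ 0.52445389 -0.23677593  0.115     ]
rack ctr [0.54108251 0.18860767 0.05      ] len 0.1989202432134616 0.06853509692045663 yaw of long axis [np.float64(1.6314213198770569), np.float64(1.6235889186255097)]
handle [0.54445671 0.13421028 0.128     ] [[0.5614, 0.142, 0.128], [0.5614, 0.1286, 0.128], [0.5279, 0.1265, 0.128], [0.5271, 0.1397, 0.128]]
awl [0.53746463 0.24144984 0.124     ]
```

```bash
cat > go.py <<'E'
from fit import *
G=np.array([.5443,.134,.05]); GY=.057
W=np.array([.5244,-.2365,.115]); WR=wpR(3.2085)
def down(yaw): # tool z down, tool y along yaw+90deg
    y=np.array([-np.sin(yaw),np.cos(yaw),0]); z=np.array([0,0,-1.]); return np.c_[np.cross(y,z),y,z]
def toolW(sg=1): # tool square to the face
    y=-sg*WR[:,1]; z=-WR[:,2]; return np.c_[np.cross(y,z),y,z]
def pose():
    o=ctrl.get_obs(); q=o['eef_rot']; return np.array(o['eef_pos']),Ro.from_quat(q[[1,2,3,0]]).as_matrix(),o
def go(P,R,N):
    p0,R0,o=pose()
    dr=Ro.from_matrix(R0.T@R).as_rotvec()/N; d=np.array(R0.T@(P-p0))/N
    E=Ro.from_rotvec(dr).as_matrix(); A=sum(np.linalg.matrix_power(E,k) for k in range(N))
    tr=np.linalg.solve(A,R0.T@(P-p0))
    q=p0.copy(); RR=R0; path=[]
    for k in range(N): q=q+RR@tr; RR=RR@E; path.append(q.round(3).tolist())
    print('t',round(o['time_s'],2),'TCP',p0.round(4),'N',N,'travel',(tr/.15).round(4).tolist(),'dr',(dr/np.radians(30)).round(4).tolist(),'mid',path[N//2],'err mm',(1000*(P-p0)).round(1),'deg',np.degrees(dr*N).round(2))
E
python3 - <<'E'
from go import *
go(np.array([.5443,.134,.2]),down(GY),18)
E
```

```text
t 0.1 TCP [0.1788 0.5459 0.2032] N 18 travel [-0.1563, -0.1329, 0.0012] dr [-0.0002, -0.0001, -0.0397] mid [0.363, 0.3, 0.201] err mm [ 365.5 -411.9   -3.2] deg [ -0.08  -0.03 -21.42]
```

```bash
python3 -m handwheel '[{"travel":[-0.156,-0.133,0.001],"dr":[0,0,-0.04]},{"travel":[-0.156,-0.133,0.001],"dr":[0,0,-0.04]},{"travel":[-0.156,-0.133,0.001],"dr":[0,0,-0.04]},{"travel":[-0.156,-0.133,0.001],"dr":[0,0,-0.04]},{"travel":[-0.156,-0.133,0.001],"dr":[0,0,-0.04]},{"travel":[-0.156,-0.133,0.001],"dr":[0,0,-0.04]},{"travel":[-0.156,-0.133,0.001],"dr":[0,0,-0.04]},{"travel":[-0.156,-0.133,0.001],"dr":[0,0,-0.04]},{"travel":[-0.156,-0.133,0.001],"dr":[0,0,-0.04]},{"travel":[-0.156,-0.133,0.001],"dr":[0,0,-0.04]},{"travel":[-0.156,-0.133,0.001],"dr":[0,0,-0.04]},{"travel":[-0.156,-0.133,0.001],"dr":[0,0,-0.04]},{"travel":[-0.156,-0.133,0.001],"dr":[0,0,-0.04]},{"travel":[-0.156,-0.133,0.001],"dr":[0,0,-0.04]},{"travel":[-0.156,-0.133,0.001],"dr":[0,0,-0.04]},{"travel":[-0.156,-0.133,0.001],"dr":[0,0,-0.04]}]' 1
python3 - <<'E'
from go import *
go(np.array([.5443,.134,.2]),down(GY),4)
E
```

```text
time_s: 1.43
eef_pos: [0.5038, 0.1604, 0.1938]
eef_rot: [-0.005, -0.022, 1.0, -0.002]
wrist_force: [0.8, 0.7, 0.2]
opening: 0.997
t 1.43 TCP [0.5038 0.1604 0.1938] N 4 travel [-0.0652, -0.0474, -0.0106] dr [-0.0021, -0.005, -0.0058] mid [0.534, 0.141, 0.198] err mm [ 40.5 -26.4   6.2] deg [-0.25 -0.61 -0.69]
```

```bash
python3 -m handwheel '[{"travel":[-0.065,-0.047,-0.01],"dr":[-0.002,-0.005,-0.006]},{"travel":[-0.065,-0.047,-0.01],"dr":[-0.002,-0.005,-0.006]},{"travel":[-0.065,-0.047,-0.01],"dr":[-0.002,-0.005,-0.006]},{"travel":[-0.065,-0.047,-0.01],"dr":[-0.002,-0.005,-0.006]},{"travel":[0,0,0],"dr":[0,0,0]},{"travel":[0,0,0],"dr":[0,0,0]}]'
python3 - <<'E'
from go import *
go(np.array([.5443,.134,.14]),down(GY),3)
E
```

```text
time_s: 1.93
eef_pos: [0.5485, 0.1295, 0.1983]
eef_rot: [-0.001, -0.027, 1.0, -0.0]
wrist_force: [-0.2, 1.3, -0.0]
opening: 1.0
t 1.93 TCP [0.5485 0.1295 0.1983] N 3 travel [0.0086, 0.0105, 0.1295] dr [-0.0, -0.0014, -0.0021] mid [0.546, 0.133, 0.159] err mm [ -4.2   4.5 -58.3] deg [-0.   -0.12 -0.19]
```

```bash
python3 -m handwheel '[{"travel":[0.009,0.01,0.1],"dr":[0,-0.001,-0.002]},{"travel":[0.009,0.01,0.1],"dr":[0,-0.001,-0.002]},{"travel":[0.009,0.01,0.1],"dr":[0,-0.001,-0.002]},{"travel":[0,0,0],"dr":[0,0,0]},{"travel":[0,0,0],"dr":[0,0,0]}]'
python3 - <<'E'
from go import *
im,cc=snap('wrist','w1.png')
g=Ro.from_euler('z',GY).as_matrix()
for q in [(.017,.007,.078),(.017,-.007,.078),(-.017,-.007,.078),(-.017,.007,.078),(.022,.008,.008),(-.022,.008,.008),(.022,-.008,.008),(-.022,-.008,.008)]: print(proj(cc,G+g@q).round(0),end=' ')
go(np.array([.5443,.134,.079]),down(GY),4)
E
```

```text
time_s: 2.35
eef_pos: [0.5421, 0.1382, 0.1536]
eef_rot: [0.001, -0.031, 1.0, 0.001]
wrist_force: [-0.3, 0.9, 0.3]
opening: 1.001
[279. 262.] [257. 262.] [257. 212.] [279. 212.] [279. 230.] [280. 180.] [261. 230.] [260. 180.] t 2.4 TCP [0.5419 0.1382 0.1535] N 4 travel [-0.0036, -0.0073, 0.1242] dr [0.0006, 0.0003, 0.0022] mid [0.544, 0.135, 0.098] err mm [  2.4  -4.2 -74.5] deg [0.07 0.04 0.26]
```

View pics/w1.png

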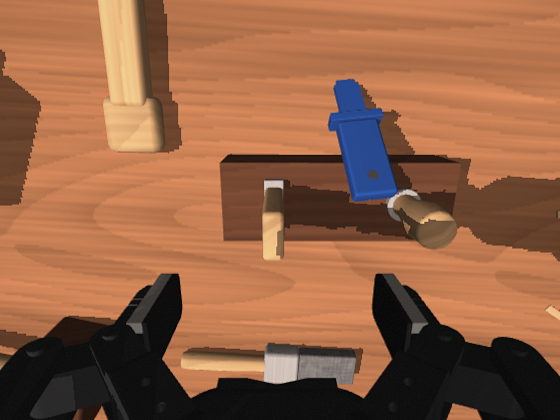

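The wrist view shows the gauge handle at about u 263–284, v 205–259, roughly 5 px right of the prediction, which is 2–3 mm in +y. The blue look-alike at (345,85)–(370,200) looks raised, so I'll triangulate it first.

```bash
python3 - <<'E'
from go import *
w=dict(np.load('pics/w1.png.npz'));s=dict(np.load('pics/scene1.png.npz'))
def tri(L):
    A=np.zeros((3,3));b=np.zeros(3);rs=[]
    for cc,u,v in L:
        o,d=ray(cc,u,v);d/=np.linalg.norm(d);M=np.eye(3)-np.outer(d,d);A+=M;b+=M@o;rs.append((M,o))
    X=np.linalg.solve(A,b);return X.round(4),[round(1e3*np.linalg.norm(M@(X-o)),1) for M,o in rs]
print('blue',tri([(w,364,145),(c,169,295)]),tri([(s,400,245),(c,169,295)]),tri([(s,400,245),(w,364,145)]))
print('gauge top',tri([(w,273.5,233),(c,194.8,242)]),onz(w,273.5,231,.128))
print('awl top',tri([(w,437,228),(c,138,245.6)]))
E
```

```text
blue (array([0.461 , 0.131 , 0.3464]), [np.float64(2.8), np.float64(2.8)]) (array([0.4404, 0.1932, 0.073 ]), [np.float64(1.3), np.float64(1.3)]) (array([0.4774, 0.2029, 0.1052]), [np.float64(12.5), np.float64(12.5)])
gauge top (array([0.5443, 0.1365, 0.1184]), [np.float64(1.1), np.float64(1.1)]) [0.53966228 0.13727862 0.128     ]
awl top (array([0.5367, 0.2454, 0.1154]), [np.float64(1.8), np.float64(1.8)])
```

```bash
python3 -m handwheel '[{"travel":[-0.004,-0.005,0.12],"dr":[0,0,0.002]},{"travel":[-0.004,-0.005,0.12],"dr":[0,0,0.002]},{"travel":[-0.004,-0.004,0.12],"dr":[0,0,0.002]},{"travel":[-0.002,0,0.12],"dr":[0,0,0.002]},{"travel":[0,0,0],"dr":[0,0,0]},{"travel":[0,0,0],"dr":[0,0,0]}]'
python3 - <<'E'
from go import *
go(np.array([.5443,.136,.079]),down(GY),1)
E
```

```text
time_s: 2.9
eef_pos: [0.5491, 0.1385, 0.0877]
eef_rot: [0.006, -0.03, 1.0, 0.001]
wrist_force: [0.4, 0.1, 0.3]
opening: 1.001
t 2.9 TCP [0.5491 0.1385 0.0877] N 1 travel [0.0334, -0.015, 0.0573] dr [0.0022, 0.0248, 0.0064] mid [0.544, 0.136, 0.079] err mm [-4.8 -2.5 -8.7] deg [0.06 0.74 0.19]
```

```bash
python3 -m handwheel '[{"travel":[0.033,-0.015,0.055],"dr":[0.002,0.025,0.006]},{"travel":[0,0,0],"dr":[0,0,0]},{"travel":[0,0,0],"dr":[0,0,0]}]'
python3 - <<'E'
from go import *
go(np.array([.5443,.136,.079]),down(GY),1)
E
```

```text
time_s: 3.15
eef_pos: [0.546, 0.1362, 0.0825]
eef_rot: [0.002, -0.029, 1.0, -0.0]
wrist_force: [-0.0, -0.2, -0.1]
opening: 0.998
t 3.15 TCP [0.546  0.1362 0.0825] N 1 travel [0.0117, -0.0005, 0.0234] dr [-0.0003, 0.0065, 0.0009] mid [0.544, 0.136, 0.079] err mm [-1.7 -0.2 -3.5] deg [-0.01  0.2   0.03]
```

Each row reaches about 60 % of the commanded residual. One more trim, then close.

```bash
python3 -m handwheel '[{"travel":[0.016,0,0.025],"dr":[0,0.008,0]},{"travel":[0,0,0],"dr":[0,0,0]}]'
python3 -m handwheel '[{"travel":[0,0,0],"dr":[0,0,0]},{"travel":[0,0,0],"dr":[0,0,0]},{"travel":[0,0,0],"dr":[0,0,0]},{"travel":[0,0,0],"dr":[0,0,0]},{"travel":[0,0,0],"dr":[0,0,0]},{"travel":[0,0,0],"dr":[0,0,0]},{"travel":[0,0,0],"dr":[0,0,0]},{"travel":[0,0,0],"dr":[0,0,0]},{"travel":[0,0,0],"dr":[0,0,0]},{"travel":[0,0,0],"dr":[0,0,0]}]' -1
python3 - <<'E'
from go import *
go(np.array([.5443,.136,.18]),down(GY),5)
E
```

```text
time_s: 3.32
eef_pos: [0.5444, 0.136, 0.0801]
eef_rot: [0.001, -0.029, 1.0, -0.0]
wrist_force: [0.1, 0.2, -0.6]
opening: 0.997
time_s: 4.15
eef_pos: [0.5454, 0.136, 0.0815]
eef_rot: [0.002, -0.029, 1.0, -0.0]
wrist_force: [-0.3, -0.7, 0.3]
opening: 0.148
t 4.15 TCP [0.5454 0.136  0.0815] N 5 travel [0.0012, 0.0001, -0.1314] dr [-0.0001, 0.0014, 0.0001] mid [0.545, 0.136, 0.141] err mm [-1.1 -0.  98.5] deg [-0.02  0.21  0.02]
```

```bash
python3 -m handwheel '[{"travel":[0,0,-0.1],"dr":[0,0,0]},{"travel":[0,0,-0.14],"dr":[0,0,0]},{"travel":[0,0,-0.14],"dr":[0,0,0]},{"travel":[0,0,-0.14],"dr":[0,0,0]},{"travel":[0,0,-0.14],"dr":[0,0,0]},{"travel":[0,0,-0.14],"dr":[0,0,0]},{"travel":[0,0,0],"dr":[0,0,0]}]'
python3 - <<'E'
from go import *
# pre-insertion: gauge origin 70 mm out of face, TCP 31.5 mm further
for sg in(1,-1): go(W+WR[:,2]*(.070+.0315),toolW(sg),18)
print(toolW(1).round(3),pose()[1].round(3))
E
```

```text
time_s: 4.73
eef_pos: [0.542, 0.1359, 0.2018]
eef_rot: [-0.003, -0.029, 1.0, -0.0]
wrist_force: [0.7, -0.2, -0.9]
opening: 0.149
t 4.73 TCP [0.542  0.1359 0.2018] N 18 travel [-0.0036, -0.1372, -0.0013] dr [0.0003, 0.055, -0.001] mid [0.56, -0.069, 0.203] err mm [  33.1 -369.     1.1] deg [ 0.15 29.7  -0.54]
t 4.73 TCP [0.542  0.1359 0.2018] N 18 travel [-0.2074, -0.0132, 0.0535] dr [0.0852, -0.0004, 0.3212] mid [0.736, -0.065, 0.155] err mm [  33.1 -369.     1.1] deg [ 45.99  -0.24 173.47]
[[-0.864 -0.067 -0.499]
 [-0.058  0.998 -0.033]
 [ 0.5   -0.    -0.866]] [[-0.998 -0.057 -0.005]
 [-0.057  0.998 -0.   ]
 [ 0.005  0.    -1.   ]]
```

```bash
python3 -m handwheel '[{"travel":[0,-0.137,-0.02],"dr":[0,0.055,-0.001]},{"travel":[0,-0.137,-0.02],"dr":[0,0.055,-0.001]},{"travel":[-0.01,-0.137,-0.02],"dr":[0,0.055,-0.001]},{"travel":[-0.01,-0.137,-0.02],"dr":[0,0.055,-0.001]},{"travel":[-0.01,-0.137,-0.02],"dr":[0,0.055,-0.001]},{"travel":[-0.01,-0.137,-0.02],"dr":[0,0.055,-0.001]},{"travel":[-0.01,-0.137,-0.02],"dr":[0,0.055,-0.001]},{"travel":[-0.01,-0.137,-0.02],"dr":[0,0.055,-0.001]},{"travel":[-0.01,-0.137,-0.02],"dr":[0,0.055,-0.001]},{"travel":[-0.01,-0.137,-0.02],"dr":[0,0.055,-0.001]},{"travel":[0,-0.137,-0.02],"dr":[0,0.055,-0.001]},{"travel":[0,-0.137,-0.02],"dr":[0,0.055,-0.001]}]'
python3 - <<'E'
from go import *
go(W+WR[:,2]*(.100+.0315),toolW(1),8)
E
```

```text
time_s: 5.73
eef_pos: [0.5702, -0.1138, 0.2214]
eef_rot: [-0.188, -0.036, 0.981, -0.002]
wrist_force: [0.2, 0.4, -1.2]
opening: 0.149
t 5.73 TCP [ 0.5702 -0.1138  0.2214] N 8 travel [-0.0058, -0.0994, -0.0103] dr [0.0017, 0.0345, 0.002] mid [0.583, -0.188, 0.226] err mm [  19.8 -118.3    7.5] deg [0.41 8.29 0.49]
```

```bash
python3 -m handwheel '[{"travel":[-0.006,-0.1,-0.01],"dr":[0.002,0.035,0.002]},{"travel":[-0.006,-0.1,-0.01],"dr":[0.002,0.035,0.002]},{"travel":[-0.006,-0.1,-0.01],"dr":[0.002,0.035,0.002]},{"travel":[-0.006,-0.1,-0.01],"dr":[0.002,0.035,0.002]},{"travel":[-0.006,-0.1,-0.01],"dr":[0.002,0.035,0.002]},{"travel":[-0.006,-0.1,-0.01],"dr":[0.002,0.035,0.002]},{"travel":[-0.006,-0.08,-0.01],"dr":[0.002,0.035,0.002]},{"travel":[0,0,0],"dr":[0,0,0]},{"travel":[0,0,0],"dr":[0,0,0]},{"travel":[0,0,0],"dr":[0,0,0]}]'
python3 - <<'E'
from go import *
go(W+WR[:,2]*(.080+.0315),toolW(1),2)
E
```

```text
time_s: 6.57
eef_pos: [0.5842, -0.2231, 0.2082]
eef_rot: [-0.262, -0.032, 0.964, -0.004]
wrist_force: [-0.1, -0.2, -1.7]
opening: 0.148
t 6.57 TCP [ 0.5842 -0.2231  0.2082] N 2 travel [0.0196, -0.031, -0.0018] dr [0.0097, -0.0065, 0.0025] mid [0.58, -0.233, 0.212] err mm [-4.2 -9.6  3.3] deg [ 0.58 -0.39  0.15]
```

```bash
python3 -m handwheel '[{"travel":[0.02,-0.031,0],"dr":[0.01,-0.006,0.002]},{"travel":[0.02,-0.031,0],"dr":[0.01,-0.006,0.002]},{"travel":[0,0,0],"dr":[0,0,0]},{"travel":[0,0,0],"dr":[0,0,0]},{"travel":[0,0,0],"dr":[0,0,0]}]'
cat > chk.py <<'E'
from go import *
import sys
n=sys.argv[1]
p,R,o=pose()
im,cc=snap('wrist','w'+n+'.png'); it,_=snap('top','t'+n+'.png'); isc,_=snap('scene','s'+n+'.png')
s=dict(np.load('pics/scene1.png.npz'))
go(W+WR[:,2]*(.080+.0315),toolW(1),1)
def draw(im,c_,pts,col):
    q=np.array([proj(c_,x) for x in pts]); return q
slot=[W+WR@np.array(a) for a in[(.013,.004,0),(.013,-.004,0),(-.013,-.004,0),(-.013,.004,0)]]
# gauge in tool: origin at tool z +.0315, gauge z = -tool z
T=lambda a:p+R@(np.array([0,0,.0315])+np.array([a[0],-a[1],-a[2]]))
bl=[T(a) for a in[(-.022,0,0),(.022,0,0),(.011,0,-.034),(.008,0,-.04),(-.008,0,-.04),(-.011,0,-.034),(.017,0,.078),(-.017,0,.078)]]
def crop(im,c_,k,box):
    a=cv2.resize(im[:,:,::-1],None,fx=k,fy=k,interpolation=cv2.INTER_CUBIC)
    for P,col in((slot,(0,0,255)),(bl,(0,255,0))):
        for x in P: u=proj(c_,x)*k+(k-1)/2; cv2.circle(a,tuple(int(z) for z in u.round()),2,col,-1)
    x0,y0,w_,h_=box; return a[y0:y0+h_,x0:x0+w_]
u=proj(cc,W); print('wrist slot px',u.round(1))
A=crop(im,cc,2,(int(max(0,2*u[0]-200)),int(max(0,2*u[1]-250)),400,500))
u=proj(s,W); B=crop(isc,s,5,(int(5*u[0]-190),int(5*u[1]-330),390,500))
out=np.zeros((500,795,3),np.uint8); out[:A.shape[0],:A.shape[1]]=A; out[:B.shape[0],405:405+B.shape[1]]=B
cv2.imwrite('pics/chk'+n+'.png',out)
E
python3 chk.py 2
```

```text
time_s: 6.98
eef_pos: [0.5787, -0.2309, 0.2114]
eef_rot: [-0.258, -0.034, 0.965, -0.009]
wrist_force: [0.3, -0.1, -1.3]
opening: 0.146
t 7.13 TCP [ 0.5788 -0.2309  0.2113] N 1 travel [-0.0052, -0.0132, -0.0052] dr [-0.0037, 0.0012, 0.0066] mid [0.58, -0.233, 0.212] err mm [ 1.2 -1.9  0.3] deg [-0.11  0.04  0.2 ]
wrist slot px [273.2 199.9]
```

View pics/chk2.png

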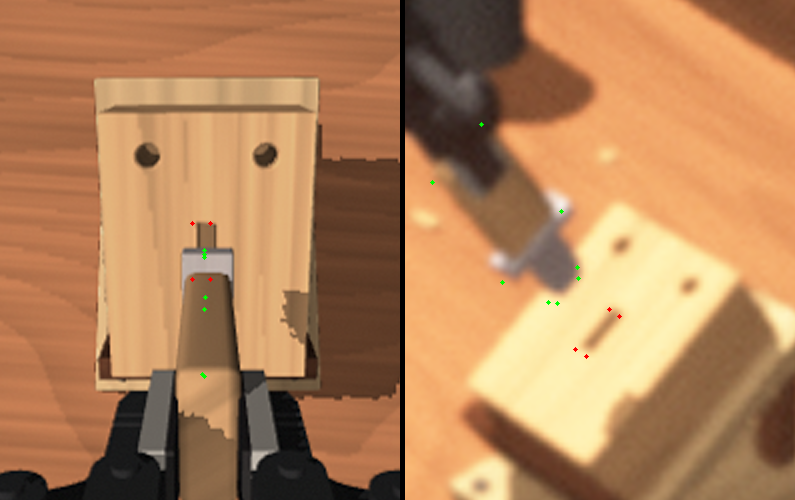

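The wrist half shows the gauge's shoulder centred on u≈208 and the slot on u≈206, against predictions of 204.5 and 201.5. That is the same small camera bias for both, and the along-slope positions match. I'll trim and bring the tip to about 6 mm above the face.

```bash
python3 -m handwheel '[{"travel":[-0.002,-0.009,0.07],"dr":[-0.004,0,0.006]},{"travel":[-0.002,-0.009,0.07],"dr":[0,0,0]},{"travel":[0,0,0.07],"dr":[0,0,0]},{"travel":[0,0,0],"dr":[0,0,0]},{"travel":[0,0,0],"dr":[0,0,0]},{"travel":[0,0,0],"dr":[0,0,0]}]'
python3 - <<'E'
from go import *
go(W+WR[:,2]*(.046+.0315),toolW(1),1)
E
```

```text
time_s: 7.63
eef_pos: [0.5615, -0.2347, 0.1794]
eef_rot: [-0.259, -0.032, 0.965, -0.008]
wrist_force: [-0.7, -0.1, -2.0]
opening: 0.149
t 7.63 TCP [ 0.5615 -0.2347  0.1794] N 1 travel [-0.0004, 0.0047, -0.0213] dr [0.0028, -0.0021, 0.0009] mid [0.563, -0.234, 0.182] err mm [1.6 0.8 2.7] deg [ 0.08 -0.06  0.03]
```

```bash
python3 chk.py 3
```

```text
t 7.78 TCP [ 0.5622 -0.2349  0.1802] N 1 travel [0.0008, 0.0061, -0.241] dr [0.0011, 0.0008, 0.0005] mid [0.58, -0.233, 0.212] err mm [17.9  2.1 31.4] deg [0.03 0.02 0.02]
wrist slot px [275.8 211.7]
```

View pics/chk3.png

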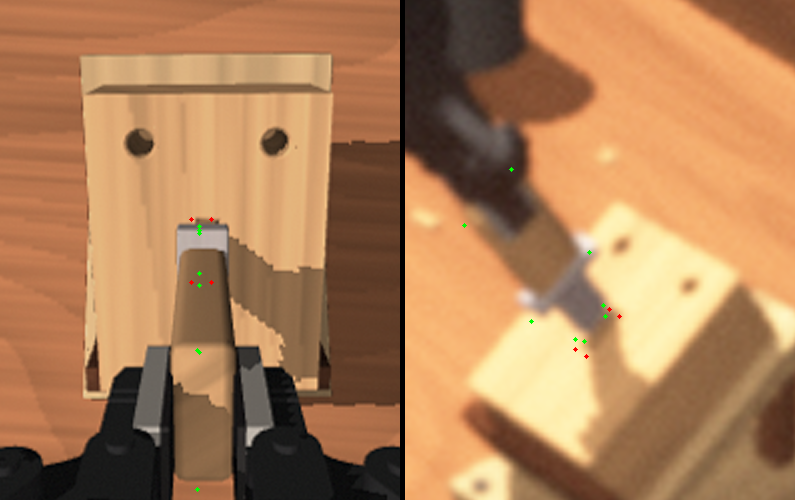

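```bash
python3 - <<'E'
from go import *
p,R,o=pose()
w=dict(np.load('pics/w3.png.npz'));s=dict(np.load('pics/scene1.png.npz'))
u=proj(w,W); x0=int(max(0,2*u[0]-200)); y0=int(max(0,2*u[1]-250)); 
u=proj(s,W); sx=int(5*u[0]-190)-405; sy=int(5*u[1]-330)
T=lambda a:p+R@(np.array([0,0,.0315])+np.array([a[0],-a[1],-a[2]]))
F=lambda X,n:((proj(w,X)*2+.5-[x0,y0]) if n=='w' else (proj(s,X)*5+2-[sx,sy])).round(1)
for a in[(.022,0,0),(.022,0,.008),(.017,0,.008),(.017,0,.078),(-.017,0,.078),(.008,0,-.04)]: print('w gauge',a,F(T(a),'w'), 'per mm x',F(T(np.array(a)+[.001,0,0]),'w')-F(T(a),'w'),'z',F(T(np.array(a)+[0,0,.001]),'w')-F(T(a),'w'))
for a in[(.013,0,0),(.042,.025,0),(.042,-.025,0),(.06,.045,0),(.06,-.045,0)]: print('w wp',a,F(W+WR@np.array(a),'w'))
# clean enlarged scene view of the gauge, 10x
im=cv2.imread('pics/s3.png'); g=proj(s,T((0,0,-.01))); a0=int(g[0]-30); b0=int(g[1]-28)
a=cv2.resize(im[b0:b0+56,a0:a0+60],None,fx=10,fy=10,interpolation=cv2.INTER_CUBIC)
for n_,q in enumerate([(.022,.008,0),(.022,-.008,0),(-.022,.008,0),(-.022,-.008,0),(.022,.008,.008),(.022,-.008,.008),(-.022,.008,.008),(-.022,-.008,.008),(.008,0,-.04),(-.008,0,-.04)]):
    v=proj(s,T(q))*10+4.5-[a0*10,b0*10]; cv2.circle(a,tuple(int(z) for z in v),2,(0,255,0),-1)
cv2.imwrite('pics/z3.png',a)
E
```

```text
w gauge (0.022, 0, 0) [198.1 227.1] per mm x [ 0. -3.] z [0.  0.9]
w gauge (0.022, 0, 0.008) [197.9 234.2] per mm x [ 0.  -3.1] z [0. 1.]
w gauge (0.017, 0, 0.008) [198. 250.] per mm x [-0.1 -3.2] z [-0.1  1. ]
w gauge (0.017, 0, 0.078) [195.9 353.3] per mm x [ 0.  -4.5] z [0.  2.2]
w gauge (-0.017, 0, 0.078) [196.3 493.1] per mm x [ 0.  -3.9] z [0.  2.9]
w gauge (0.008, 0, -0.04) [198.8 234.3] per mm x [ 0.  -2.5] z [-0.1  0.8]
w wp (0.013, 0, 0) [201.  218.5]
w wp (0.042, 0.025, 0) [133.1 142.3]
w wp (0.042, -0.025, 0) [268.9 142.3]
w wp (0.06, 0.045, 0) [75.9 92.1]
w wp (0.06, -0.045, 0) [326.   92.2]
```

View pics/z3.png

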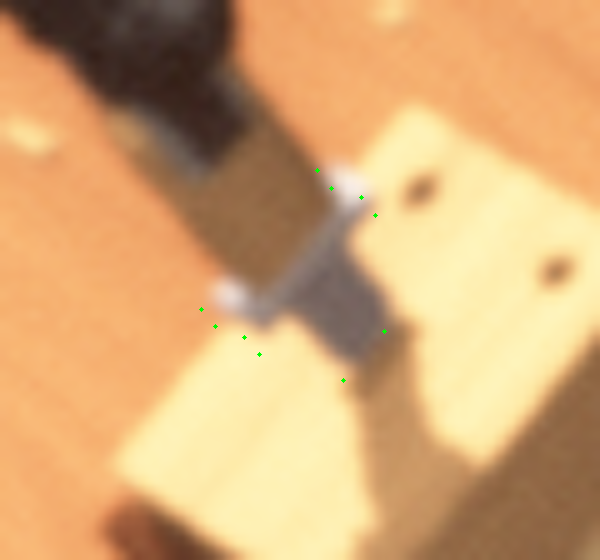

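```bash
python3 - <<'E'
from go import *
p,R,o=pose()
w=dict(np.load('pics/w3.png.npz'));s=dict(np.load('pics/scene1.png.npz'))
u=proj(w,W); wo=np.array([int(max(0,2*u[0]-200)),int(max(0,2*u[1]-250))])
T0=lambda a:p+R@(np.array([0,0,.0315])+np.array([a[0],-a[1],-a[2]]))
g=proj(s,T0((0,0,-.01))); so=np.array([int(g[0]-30),int(g[1]-28)])
Fw=lambda X:(proj(w,X)*2+.5-wo)/2; Fs=lambda X:(proj(s,X)*10+4.5-10*so)/10
wp=lambda a:W+WR@np.array(a)
d=[(wp((.042,.025,0)),(139,143)),(wp((.042,-.025,0)),(274,142.5))]
bw=np.mean([np.array(q)/2-Fw(X) for X,q in d],0)
ds=[(wp((.042,-.025,0)),(420,190)),(wp((.042,.025,0)),(557,270)),(wp((.06,-.045,0)),(418,103)),(wp((-.06,-.045,0)),(118,463))]
alls=[np.array(q)/10-Fs(X) for X,q in ds]; print('bias w',bw,'s',np.round(alls,2).tolist())
if max(np.ptp(alls,0))>4:
    ds=[(wp((.042,.025,0)),(420,190)),(wp((.042,-.025,0)),(557,270)),(wp((.06,.045,0)),(418,103)),(wp((-.06,.045,0)),(118,463))]
    alls=[np.array(q)/10-Fs(X) for X,q in ds]; print('s alt',np.round(alls,2).tolist())
bs=np.mean(alls,0)
def T(a,q):
    b=Ro.from_euler('y',q[3]).as_matrix()@np.array([a[0],-a[1],-a[2]]); return p+R@(np.array([q[0],q[1],.0315+q[2]])+b)
wob=[((.022,0,0),225),((.017,0,.008),250),((.017,0,.078),345),((-.017,0,.078),478)]
wu=[((.022,0,0),203),((.017,0,.078),204)]
sob=[((-.022,-.008,0),(265,327)),((.022,-.008,0),(372,210)),((.008,0,-.04),(390,312)),((-.008,0,-.04),(355,365))]
def res(q,ss=1):
    r=[Fw(T(a,q))[1]+bw[1]-v/2 for a,v in wob]+[Fw(T(a,q))[0]+bw[0]-v/2 for a,v in wu]
    for a,v in sob: r+=list(2*ss*(Fs(T(a,q))+bs-np.array(v)/10))
    return np.array(r)
for ss in(1,0.01):
    f=least_squares(res,[0,0,0,0],x_scale=[.001,.001,.001,.02],loss='soft_l1'); 
    if ss!=1: f=least_squares(lambda q:np.r_[res(q,0.0),q[2]*100],[0,0,0,0],x_scale=[.001,.001,.001,.02])
    q=f.x; print('dx,dy,dz mm',q[:3]*1e3,'tilt deg',np.degrees(q[3])); print(res(q).round(1))
    for nm,a in(('tip',(0,0,-.04)),('org',(0,0,0))): print(nm,'in wp mm',(1e3*WR.T@(T(a,q)-W)).round(2))
E
```

```text
bias w [2.75901106 0.22453485] s [[-12.82, -8.75], [14.42, 7.44], [-23.2, -15.23], [-22.17, -16.89]]
s alt [[0.72, -0.56], [0.88, -0.75], [1.3, -0.7], [1.45, -0.82]]
dx,dy,dz mm [ 1.39369424  0.18806239 -3.09989026] tilt deg -1.5294197322687753
[ 0.2 -1.  -0.6  6.3  0.6 -0.9  0.5  1.7  2.8 -2.3  0.4  1.1 -1.   0.2]
tip in wp mm [0.16 0.66 6.97]
org in wp mm [ 1.25  0.69 46.95]
dx,dy,dz mm [-1.72594022  0.26343563  7.57546731] tilt deg -0.04143739788451586
[ 0.7 -0.8 -0.1  0.2  0.8 -0.5  2.9  8.5  4.6  4.2  2.8  6.7  1.7  5.9]
tip in wp mm [-1.92  0.58 -3.72]
org in wp mm [-1.88  0.6  36.28]
```

```bash
python3 -m handwheel '[{"travel":[-0.01,0.006,0],"dr":[0,0.033,0]},{"travel":[0,0,0],"dr":[0,0,0]},{"travel":[0,0,0],"dr":[0,0,0]}]'
cat > st.py <<'E'
from go import *
p,R,o=pose(); T=toolW(1)
print('t',round(o['time_s'],2),'TCP in wp mm',(1e3*WR.T@(p-W)).round(2),'rot err deg (tool axes)',np.degrees(Ro.from_matrix(T.T@R).as_rotvec()).round(2),'F tool',(R.T@o['wrist_force']).round(1),'open',round(o['opening'],3))
E
python3 st.py
```

```text
time_s: 8.03
eef_pos: [0.5645, -0.234, 0.1805]
eef_rot: [-0.267, -0.032, 0.963, -0.009]
wrist_force: [0.2, 0.6, -0.9]
opening: 0.148
t 8.03 TCP in wp mm [-2.    0.19 76.84] rot err deg (tool axes) [0.04 0.95 0.01] F tool [-0.7  0.6  0.7] open 0.148
```

```bash
python3 -m handwheel '[{"travel":[0,0,0.04],"dr":[0,0,0]},{"travel":[0,0,0.04],"dr":[0,0,0]},{"travel":[0,0,0.03],"dr":[0,0,0]},{"travel":[0,0,0],"dr":[0,0,0]}]'; python3 st.py
```

```text
time_s: 8.37
eef_pos: [0.5569, -0.2341, 0.1664]
eef_rot: [-0.265, -0.033, 0.964, -0.01]
wrist_force: [-0.8, 1.0, -2.4]
opening: 0.151
t 8.37 TCP in wp mm [-2.51 -0.21 60.74] rot err deg (tool axes) [ 0.1   0.75 -0.02] F tool [-0.6  1.1  2.4] open 0.151
```

```bash
python3 -m handwheel '[{"travel":[0.003,0,0.04],"dr":[0,0,0]},{"travel":[0.002,0,0.04],"dr":[0,0,0]},{"travel":[0,0,0.03],"dr":[0,0,0]},{"travel":[0,0,0],"dr":[0,0,0]}]'; python3 st.py
```

```text
time_s: 8.7
eef_pos: [0.5457, -0.2346, 0.1502]
eef_rot: [-0.266, -0.033, 0.963, -0.009]
wrist_force: [-0.2, 0.2, -0.9]
opening: 0.152
t 8.7 TCP in wp mm [-0.98 -0.44 41.15] rot err deg (tool axes) [ 0.06  0.86 -0.04] F tool [-0.3  0.2  0.8] open 0.152
```

```bash
python3 -m handwheel '[{"travel":[-0.003,0,0.03],"dr":[0,0,0]},{"travel":[0,0,0.02],"dr":[0,0,0]},{"travel":[0,0,0],"dr":[0,0,0]}]'; python3 st.py; python3 chk.py 4
```

```text
time_s: 8.95
eef_pos: [0.5413, -0.2351, 0.1422]
eef_rot: [-0.266, -0.033, 0.963, -0.009]
wrist_force: [-0.1, -0.2, -1.3]
opening: 0.147
t 8.95 TCP in wp mm [-1.08 -0.25 31.98] rot err deg (tool axes) [ 0.03  0.92 -0.03] F tool [-0.6 -0.2  1.2] open 0.147
t 9.1 TCP [ 0.5419 -0.2352  0.1429] N 1 travel [0.0161, -0.0014, -0.5235] dr [-0.0021, -0.0288, 0.0006] mid [0.58, -0.233, 0.212] err mm [38.1  2.4 68.6] deg [-0.06 -0.86  0.02]
wrist slot px [274.4 230.5]
```

View pics/chk4.png

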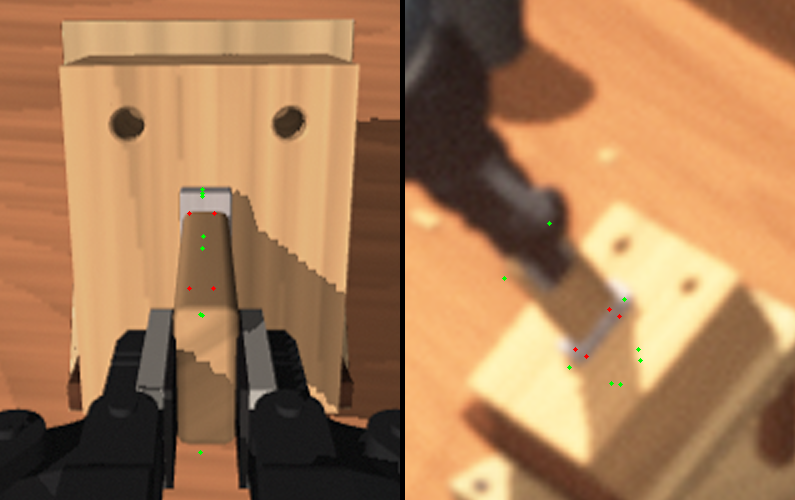

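The blade is in the slot and the shoulder is a few mm above the wood, centred on u≈206 in the wrist half. I'll lower it gently until I feel contact.

```bash
python3 -m handwheel '[{"travel":[0,0,0.02],"dr":[0,0,0]},{"travel":[0,0,0],"dr":[0,0,0]}]'; python3 st.py;  python3 -m handwheel '[{"travel":[0,0,0.012],"dr":[0,0,0]},{"travel":[0,0,0],"dr":[0,0,0]}]'; python3 st.py
```

```text
time_s: 9.27
eef_pos: [0.5417, -0.2353, 0.1424]
eef_rot: [-0.264, -0.032, 0.964, -0.01]
wrist_force: [-0.0, 1.3, -1.2]
opening: 0.152
t 9.27 TCP in wp mm [-1.32 -0.06 32.44] rot err deg (tool axes) [0.12 0.69 0.01] F tool [-0.7  1.3  1. ] open 0.152
time_s: 9.43
eef_pos: [0.5416, -0.2352, 0.142]
eef_rot: [-0.263, -0.033, 0.964, -0.01]
wrist_force: [0.5, 0.3, -1.2]
opening: 0.147
t 9.43 TCP in wp mm [-1.44 -0.12 31.98] rot err deg (tool axes) [0.17 0.57 0.02] F tool [-1.1  0.3  0.8] open 0.147
```

```bash
python3 -m handwheel '[{"travel":[0,0,0.03],"dr":[0,0,0]},{"travel":[0,0,0.03],"dr":[0,0,0]}]'; python3 st.py
```

```text
time_s: 9.6
eef_pos: [0.5413, -0.2356, 0.1416]
eef_rot: [-0.259, -0.032, 0.965, -0.012]
wrist_force: [6.5, 6.6, 20.1]
opening: 0.148
t 9.6 TCP in wp mm [-1.33  0.21 31.49] rot err deg (tool axes) [0.38 0.03 0.11] F tool [  4.1   6.  -21. ] open 0.148
```

Contact came at TCP height 31.5 mm, exactly the expected seating height, with 21 N, and the tool squared itself. I'll release.

```bash
python3 -m handwheel '[{"travel":[0,0,0],"dr":[0,0,0]},{"travel":[0,0,0],"dr":[0,0,0]}]'; python3 st.py; python3 -m handwheel '[{"travel":[0,0,0],"dr":[0,0,0]},{"travel":[0,0,0],"dr":[0,0,0]},{"travel":[0,0,0],"dr":[0,0,0]},{"travel":[0,0,0],"dr":[0,0,0]},{"travel":[0,0,0],"dr":[0,0,0]},{"travel":[0,0,0],"dr":[0,0,0]},{"travel":[0,0,0],"dr":[0,0,0]},{"travel":[0,0,0],"dr":[0,0,0]}]' 1; python3 st.py
python3 -m handwheel '[{"travel":[0,0,-0.08],"dr":[0,0,0]},{"travel":[0,0,-0.14],"dr":[0,0,0]},{"travel":[0,0,-0.2],"dr":[0,0,0]},{"travel":[0,0,-0.2],"dr":[0,0,0]},{"travel":[0,0,-0.2],"dr":[0,0,0]},{"travel":[0,0,0],"dr":[0,0,0]},{"travel":[0,0,0],"dr":[0,0,0]},{"travel":[0,0,0],"dr":[0,0,0]}]'; python3 st.py
cat > fin.py <<'E'
from go import *
im,cc=snap('wrist','w5.png'); it,_=snap('top','t5.png'); isc,_=snap('scene','s5.png')
s=dict(np.load('pics/scene1.png.npz'))
def cr(im,c_,k,w_,h_):
    u=proj(c_,W+WR[:,2]*.03); x0=int(max(0,u[0]-w_/k/2)); y0=int(max(0,u[1]-h_/k/2))
    a=cv2.resize(im[y0:,x0:,::-1],None,fx=k,fy=k,interpolation=cv2.INTER_CUBIC)
    for q in[(.022,.008,0),(.022,-.008,0),(-.022,.008,0),(-.022,-.008,0),(.017,.007,.078),(.017,-.007,.078),(-.017,.007,.078),(-.017,-.007,.078)]:
        v=(proj(c_,W+WR@np.array(q))-[x0,y0])*k+(k-1)/2; cv2.circle(a,tuple(int(z) for z in v),2,(0,255,0),-1)
    o=np.zeros((h_,w_,3),np.uint8); a=a[:h_,:w_]; o[:a.shape[0],:a.shape[1]]=a; return o
cv2.imwrite('pics/fin.png',np.hstack([cr(im,cc,2,265,500),cr(isc,s,5,265,500),cr(it,c,5,265,500)]))
E
python3 fin.py
```

```text
time_s: 9.77
eef_pos: [0.5421, -0.235, 0.1432]
eef_rot: [-0.257, -0.032, 0.966, -0.012]
wrist_force: [-0.0, 1.1, -0.1]
opening: 0.147
t 9.77 TCP in wp mm [-1.29 -0.34 33.33] rot err deg (tool axes) [ 0.42 -0.12  0.1 ] F tool [-0.1  1.1  0. ] open 0.147
time_s: 10.43
eef_pos: [0.5402, -0.2363, 0.1405]
eef_rot: [-0.26, -0.032, 0.965, -0.013]
wrist_force: [0.4, -0.7, 0.0]
opening: 0.999
t 10.43 TCP in wp mm [-0.93  0.9  29.99] rot err deg (tool axes) [0.42 0.15 0.14] F tool [-0.3 -0.8 -0.2] open 0.999
time_s: 11.1
eef_pos: [0.6054, -0.2301, 0.2553]
eef_rot: [-0.26, -0.032, 0.965, -0.012]
wrist_force: [-0.5, 0.6, -0.2]
opening: 1.002
t 11.1 TCP in wp mm [ -0.2   -0.97 162.17] rot err deg (tool axes) [0.36 0.12 0.14] F tool [0.3 0.6 0.4] open 1.002
```

View pics/fin.png

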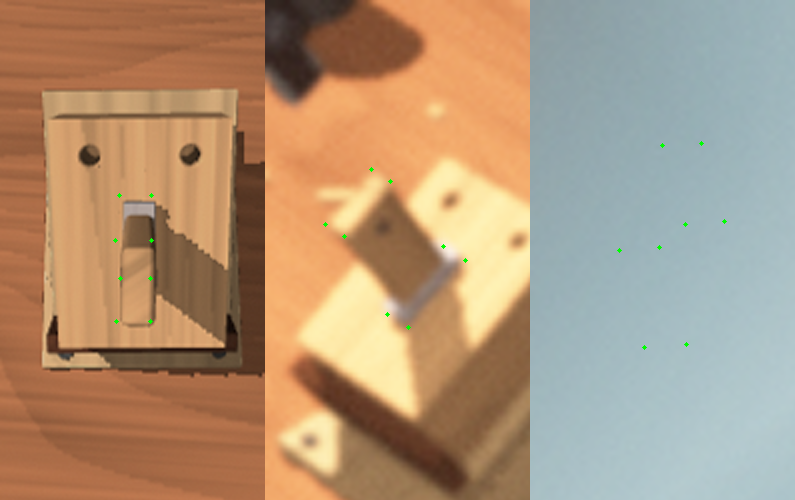

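The wrist part shows the gauge standing upright, its shoulder edge at v≈202 against 195 predicted, so it has slid about 2 mm down-slope within the slot play. Before handing in I'll check the seat height more closely.

```bash
python3 - <<'E'
from go import *
s=dict(np.load('pics/scene1.png.npz')); w=dict(np.load('pics/w5.png.npz'))
b=np.array([1.09,-.71])
def mk(f,c_,k,W_,H_,ctr,bias,q3):
    im=cv2.imread(f);u=proj(c_,W+WR@ctr); x0=int(u[0]-W_/k/2);y0=int(u[1]-H_/k/2)
    a=cv2.resize(im[y0:y0+H_//k,x0:x0+W_//k],None,fx=k,fy=k,interpolation=cv2.INTER_CUBIC)
    for dz,col in((0,(0,255,0)),(.003,(255,0,0))):
        for q in q3:
            v=(proj(c_,W+WR@(np.array(q)+[-.002,0,dz]))+bias-[x0,y0])*k+(k-1)/2; cv2.circle(a,tuple(int(z) for z in v),2,col,-1)
    return a
Q=[(sx*.022,sy*.008,z) for sx in(1,-1) for sy in(1,-1) for z in(0,.008)]+[(sx*.017,sy*.007,.078) for sx in(1,-1) for sy in(1,-1)]
A=mk('pics/s5.png',s,10,400,560,np.array([0,0,.035]),b,Q)
d=[np.array(proj(w,W+WR@np.array((.042,sy*.025,0)))) for sy in(1,-1)]; print(d)
B=mk('pics/w5.png',w,5,390,560,np.array([0,0,.03]),np.array([2.0,0.3]),Q+[(.044,.025,0),(.044,-.025,0)])
o=np.zeros((560,790,3),np.uint8); o[:A.shape[0],:A.shape[1]]=A; o[:B.shape[0],400:400+B.shape[1]]=B
cv2.imwrite('pics/fin2.png',o)
E
```

```text
[array([250.05947862, 144.23467443]), array([300.6060407 , 144.15100143])]
```

View pics/fin2.png

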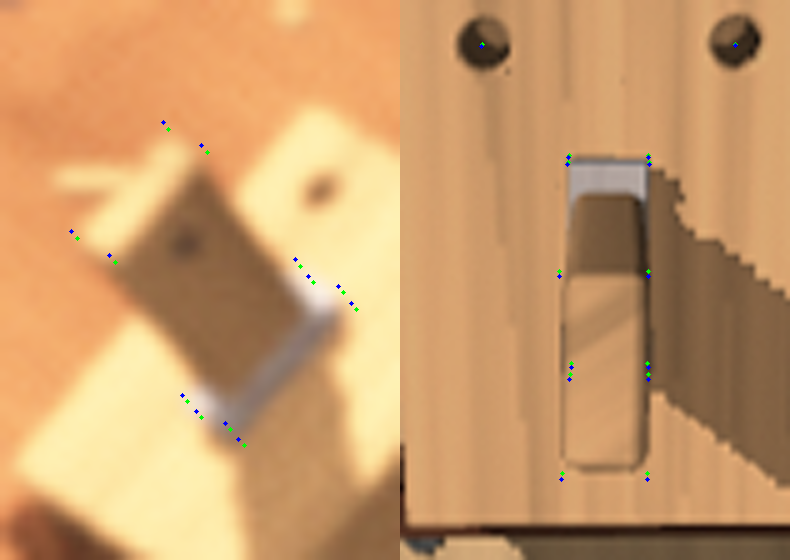

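```bash
python3 -c "
from bench import ctrl
print(ctrl.get_obs()['time_s'],ctrl.hand_in())"
```

```text
the job is handed in; nothing more can be done
11.25 None
```

The gauge is standing released in the workpiece's long slot, with its shoulder on the wood as far as my checks show. I handed the job in at about 11.3 s; `hand_in` gave no verdict.

- **What I did:** I drew the gauge straight up out of the rack and carried it to the cradle tilted 30°. I lowered the blade into the slot until the shoulder met the face, at about 21 N and the expected height. Then I opened the gripper and backed out about 130 mm.
- **Last checks:** The wrist picture shows the gauge upright and centred across the slot. It sits about 2 mm down-slope, within the slot's play and the 6 mm limit. The shoulder height fits fully seated better than 3 mm proud. The wrist force was under 1 N with the gripper clear.
- **What disagreed:**
  - The blurrier scene camera was off the model by 1–2 pixels (2–3 mm) at the shoulder, so it does not confirm the seat height as tightly.
  - Before insertion the pictures suggested the gauge was tilted about 1.5° in the grip. I corrected for that, and it squared up on contact.
- **Not checked:** I did not re-measure the awl, mallet, brush or blank at the end. None of the moves was planned to come near them, and the only clear contact force was at seating.

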